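# Pack the keyed sample carrier

### The arm

A 6-joint arm with a two-finger parallel gripper is mounted at the origin on a cart in front of the work surface, level with it; the furniture and walls round the work are solid. World frame = base frame: x ahead of the robot, y to its left, z up, the work surface at z = 0. Lengths are in m, angles in rad, forces in N, time in s.
With the tool pointing down it reaches from about 0.3 to 0.85 m from the base axis. Payload 5.4 kg.
Tool frame: the origin (TCP) lies at the very end of the fingers, on their centre line; the grasp point (between the pads) lies 19 mm behind it; z points along the fingers, y is the line along which they close (so a half turn about z gives the same grasp; the last joint's range is limited). The gripper opens to 85 mm and grips with 20 to 120 N. Pads are 22 mm wide; open, the fingers measure 114 mm over their backs; the gripper's body (76 mm by 85 mm) begins 54 mm behind the grasp point. The pads swing forward as they close: fully open they stand 13 mm farther back than shut.
Start: joints at [-0.21, 0.158, 1.597, -0, 1.386, -0.21], TCP at [0.575, -0, 0.231] pointing down, gripper open.
Joint ranges: [-2.91, 2.91], [-0.94, 2.29], [0.18, 2.7], [-1.29, 4.43], [0.17, 2.64], [-3, 3]. Speed limits (rad/s): [2.57, 2.57, 3.14, 3.14, 3.14, 3.14].

### API

Orientations are given as a unit quaternion [w, x, y, z].
In Python, from plant import r, optics gives the robot as it stands. The module is installed in compiled form; this text tells all that it offers.
- The arm moves only by the tool send_rows, never from a script. Its argument "commands" is a list of rows, each a list of 3 entries, a list of its own where there are three numbers: the shift along the tool's x, y, z in cm, then the turn, a rotation vector about the tool's x, y, z in degrees, then the closure, from 0 (fully open) to 1 (shut). In form: [[[x, y, z], [ax, ay, az], fingers], ...]. A call has 1 to 10 rows; each row is the pose to reach, as a shift and turn from the pose commanded when the call began, along the tool's axes at that moment; what a row does not reach only later rows make up. A row lasts 1/10 s, in which the tool goes at most 50 mm and 8.59 degrees, less where a joint would pass 70% of its speed; a pose out of reach is approached as far as the arm can. A call with a gripper value outside its range is refused whole. The fingers move at their own pace and stop on an object; "newtons" is the grip in N (left out, the last holds). Time passes only in rows, so rows that repeat a pose let the fingers close. It gives the time, the measured TCP pose, the force, the opening and the grip force at its end, in the units of the state.
- r.get_state(): the state, without advancing time (a new reading comes with each control period).
- optics.grab_frame(name): name is "scene" or "side" or "wrist"; returns (picture, depth): 420x560x3 uint8, red, green, blue; 420x560 float32, m along the optical axis (not along the pixel's ray), 0 where there is no reading.
- optics.camera_params(name): a dict with "mtx" (3x3 intrinsics, pixels), "pose" (4x4, takes a point from camera to world coordinates). Camera axes: x right, y down, z forward; pixel columns grow to the right and rows downward; lengths in m; the calibration is good to about 2 mm. The wrist camera is an equidistant fisheye: a pixel r from the principal point sees the ray r / f radians off the axis. A picture is of the moment at which its call begins: read the wrist's pose just before it. camera_params takes no time and is no camera call; for the wrist camera it gives the pose at the moment of the call.
- r.close_job(): hands the job in; it is judged then, once.
The state is a dict: "t": time; "qpos": joint angles; "joint_velocities": joint speeds; "effort": joint torques, N m; "position": TCP position; "tcp_rot": TCP orientation; "force": force on the tool from outside, world axes, zero at the start; "ft_torque": the same for the moment, N m; "finger_gap": opening from 0.0 (shut) to 1.0 (fully open); "gripper_force": force on a finger pad.
Only numpy, scipy, OpenCV 4.12 (cv2) and the standard library are available. Lean on these libraries where they do the work, as an engineer would, in place of code of your own. Each camera call takes 0.05 s, during which the arm holds its last target. There are 200 camera calls.

### The job

Pack the sample carrier: put the stir bar in the narrow bay of the open tray and stand the PTFE cup upright in its wide bay. Then set the handled vial rack on the tray with its notch over the tray's key, level and fully home on the rim, and only after that stand the two capped vials from the middle of the bench in holes of their own size, right down on the floor of the hole. Take care not to move or knock over the filled cuvette standing behind them.

Things in the scene. Friction and masses are not known exactly. Their poses are not given: they have to be found in the camera images.
- tray: dark grey fixed tray 180 x 136 x 46 mm, walls and floor 4 mm. Origin: centre of the underside; x along its length to the key, z up. A divider 27 mm high at x = -22 mm parts the narrow bay (x -86 to -24, middle -55) from the wide bay (x -20 to 80, middle 30); both y -64 to 64. Key: upright tab 16 mm wide (y), x 80 to 90, in the middle of the +x end wall, 13 mm higher than the rim
- rack: loose grey vial rack 180 x 136 mm, about 0.35 kg. Origin: centre of the underside; x to its notch (23 mm wide slot for the key). Foot rail (z 0-10) drops into the tray, 3 mm play; home: 36 mm above tray origin, same x. Round holes, top z 28, floor z 18: two of 36 mm at x, y (42, 36), (-42, 36); two of 50 mm at (42, -38), (-42, -38). Handle grip 50 (x) x 14 (y) x 14 at (0, 0, 71)
- bar_center (a point): centre of the white PTFE stir bar, lying, 30 mm long (its x axis), 9 mm wide and high; grasp it across its width
- cup_center (a point): centre, half-way up, of the open white PTFE cup, 24 mm diameter, 28 mm high, standing; grasp it across its outside
- small_vial_center (a point): centre, half-way up, of the small clear vial with a black cap, standing on the open bench: body 27 mm diameter up to 39 mm, cap 23 mm, 57 mm high in all; best grasped at the top of the body, 8 mm above this point (similar vials at the very back of the bench stay there)
- large_vial_center (a point): centre, half-way up, of the large clear vial with a black cap, standing on the open bench: body 37 mm diameter up to 48 mm, cap 32 mm, 70 mm high in all
- cuvette_center (a point): centre, half-way up, of the filled open glass cuvette that stands loose behind the things to be packed, 12 x 12 mm, 45 mm high; not to be shifted or knocked over
Things that resemble listed ones, but are neither listed nor needed, are in the scene too. What is meant by the part that bears cup_center is not blue, and is the smaller of those in its own colour.

How it is judged:
By the outcome, as a careful person would: the job done as asked, in the order asked, and still so for the second after the job is handed in, with the robot touching nothing.
It also fails if it takes over 128 s, if anything falls off the work surface, if the arm or the gripper's body presses on something with over 40 N, if the wrist force passes 120 N, or if a joint passes its speed limit or range.

## Working session

There is one attempt and no reset: what is moved stays moved. The work goes in short steps, Python scripts to look and compute and a tool call to move; the robot and the scene stay as the last step left them, time stands still between calls to the robot, and variables do not carry over. Pictures are saved under pics/ and viewed, at most 19 in all, crops included, and the job is handed in when it is done.

Besides the shell and the picture viewer there is one more tool, called after ">>>" as a command line: name --argument value ..., lists and objects as JSON in quotes. send_rows: Moves the arm, as the interface text tells. Its arguments: {"type":"object","properties":{"commands":{"type":"array"},"newtons":{"type":"number"}},"required":["commands"]}

```bash
mkdir -p pics; cat > h.py <<'E'
import numpy as np, cv2
from plant import r, optics
def shot(n, f):
    p=optics.camera_params(n); im,d=optics.grab_frame(n)
    cv2.imwrite('pics/'+f+'.png', im[:,:,::-1]); np.savez('pics/'+f+'.npz',im=im,d=d,K=p['mtx'],P=p['pose']); return im,d,p
E
python3 - <<'E'
from h import *
print(r.get_state())
ims=[shot(n,n+'0') for n in ('scene','side','wrist')]
for n,i in zip('abc',ims): print(i[2]['mtx'].tolist(), i[2]['pose'].round(3).tolist(), (i[1]>0).mean())
E
```

```text
{'t': 0.0, 'qpos': array([-2.10115178e-01,  1.59025912e-01,  1.59825621e+00,  1.82271936e-05,
        1.38618111e+00, -2.10093403e-01]), 'joint_velocities': array([ 0.00212893, -0.00148238, -0.00014008,  0.00055237,  0.00037319,
       -0.00015418]), 'effort': array([ 1.96016467e-04, -3.96006632e+01, -3.31426942e+01, -2.07608541e-04,
        8.36965773e-03, -3.09808388e-05]), 'position': array([5.74398645e-01, 1.03970652e-04, 2.30317883e-01]), 'tcp_rot': array([-7.89608198e-04,  7.07115359e-01,  7.07097584e-01, -5.01356009e-04]), 'force': array([-0.18316626, -1.10530107, -0.27520035]), 'ft_torque': array([-0.03607487,  0.02458365,  0.02249719]), 'gripper_force': 0.0, 'finger_gap': 1.0029756184519125}
[[417.0694335319673, 0.0, 281.44406073592774], [0.0, 417.0694335319673, 207.17294806198993], [0.0, 0.0, 1.0]] [[-0.891, -0.209, 0.404, 0.188], [-0.454, 0.443, -0.773, 0.753], [-0.017, -0.872, -0.49, 0.56], [0.0, 0.0, 0.0, 1.0]] 0.9664753401360544
[[454.73910837674646, 0.0, 285.1288069091873], [0.0, 454.73910837674646, 210.5563421475773], [0.0, 0.0, 1.0]] [[1.0, 0.018, 0.001, 0.583], [0.009, -0.505, 0.863, -0.986], [0.016, -0.863, -0.505, 0.596], [0.0, 0.0, 0.0, 1.0]] 0.9960501700680272
[[325.19226210127806, 0.0, 281.490944094038], [0.0, 325.19226210127806, 207.0750276801181], [0.0, 0.0, 1.0]] [[1.0, 0.001, -0.003, 0.575], [0.0, -0.962, -0.272, 0.069], [-0.003, 0.272, -0.962, 0.373], [0.0, 0.0, 0.0, 1.0]] 0.9857227891156463
```

View pics/scene0.png

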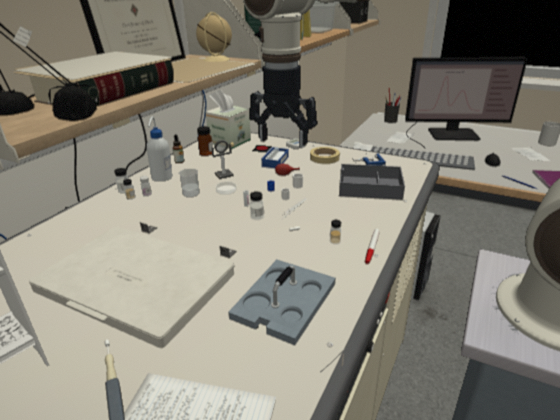

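View pics/side0.png

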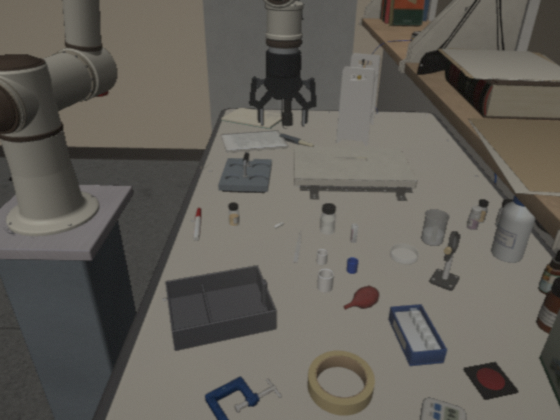

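```bash
cat >> h.py <<'E'
def ray(z,u,v):
    K,P=z['K'],z['P']; d=P[:3,:3]@np.array([(u-K[0,2])/K[0,0],(v-K[1,2])/K[1,1],1]); return P[:3,3],d
def onz(z,u,v,h):
    o,d=ray(z,u,v); return o+d*(h-o[2])/d[2]
E
python3 - <<'E'
from h import *
s=np.load('pics/side0.npz'); c=np.load('pics/scene0.npz')
cv2.imwrite('pics/c1.png',cv2.resize(s['im'][140:360,140:400,::-1],None,fx=3,fy=2.7,interpolation=cv2.INTER_CUBIC)[:600,:800])
for n,u,v,h in [('svial',234,213,.028),('bar',278,225,.005),('lvial',328,217,.035),('cuv',354,232,.022),('cupS',321,256,.014),('cupL',326,280,.02),('blue',352,265,.01),('tray',220,305,.02),('rack',246,175,.03),('rod?',298,245,.0)]:
    print(n,onz(s,u,v,h).round(3))
E
```

```text
svial [ 0.459 -0.032  0.028]
bar [ 0.567 -0.046  0.005]
lvial [ 0.686 -0.054  0.035]
cuv [ 0.744 -0.098  0.022]
cupS [ 0.663 -0.184  0.014]
cupL [ 0.667 -0.273  0.02 ]
blue [ 0.728 -0.209  0.01 ]
tray [ 0.467 -0.351  0.02 ]
rack [0.471 0.177 0.03 ]
rod? [ 0.615 -0.123  0.   ]
```

View pics/c1.png

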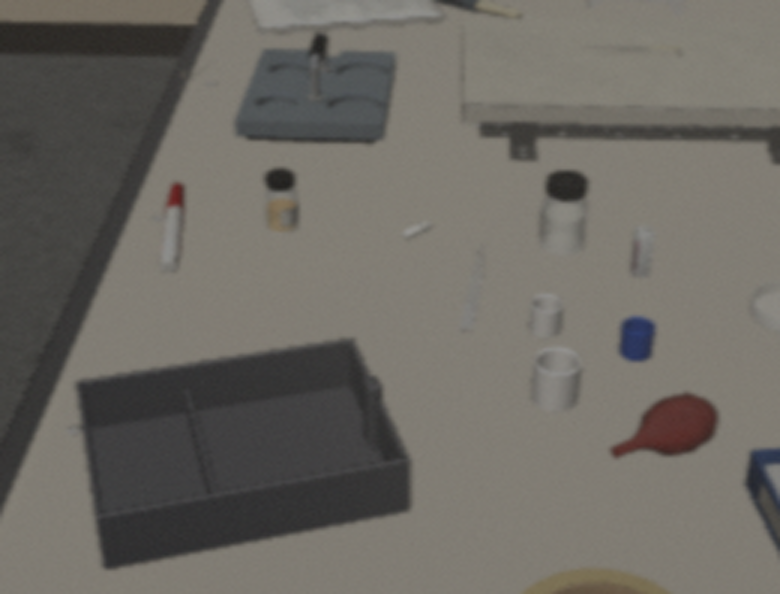

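View pics/wrist0.png

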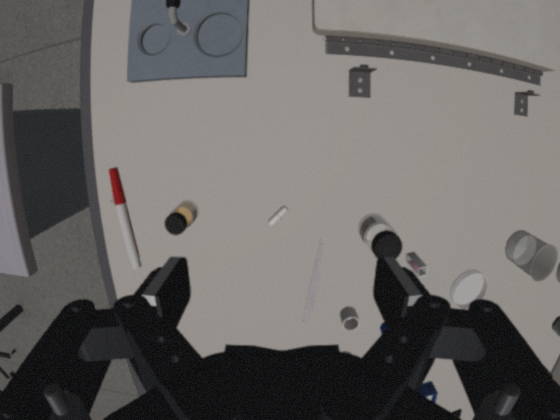

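```bash
cat >> h.py <<'E'
def cloud(z):
    K,P,d=z['K'],z['P'],z['d']; v,u=np.mgrid[:420,:560]
    c=np.stack([(u-K[0,2])/K[0,0]*d,(v-K[1,2])/K[1,1]*d,d],-1); return c@P[:3,:3].T+P[:3,3]
def fray(z,u,v):
    K,P=z['K'],z['P']; a=np.array([u-K[0,2],v-K[1,2]]); q=np.hypot(*a); t=q/K[0,0]; a=a/max(q,1e-9)
    return P[:3,3], P[:3,:3]@np.array([a[0]*np.sin(t),a[1]*np.sin(t),np.cos(t)])
def fonz(z,u,v,h):
    o,d=fray(z,u,v); return o+d*(h-o[2])/d[2]
E
python3 - <<'E'
from h import *
for n in ('side','scene'):
    z=np.load(f'pics/{n}0.npz'); X=cloud(z); ok=z['d']>0; g=z['im'].astype(int).sum(-1)
    def box(name,c,rad,lo,hi,extra=True):
        m=ok&(np.hypot(X[...,0]-c[0],X[...,1]-c[1])<rad)&(X[...,2]>lo)&(X[...,2]<hi)&extra
        p=X[m]
        if len(p)<5: print(n,name,len(p));return
        q=cv2.minAreaRect((p[:,:2]*1000).astype(np.float32)); print(n,name,len(p),np.round(q[0]),np.round(q[1]),round(q[2],1),'z',np.percentile(p[:,2],[5,50,95]).round(3))
    box('rim',(.467,-.36),.16,.041,.05); box('key',(.467,-.36),.16,.052,.065)
    box('rack',(.471,.177),.15,.02,.036); box('handle',(.471,.177),.12,.055,.09)
    box('sv',(.459,-.032),.03,.045,.06);box('lv',(.686,-.054),.03,.06,.08)
    box('bar',(.567,-.046),.03,.004,.02);box('cup',(.663,-.184),.03,.02,.04);box('cuv',(.744,-.098),.025,.03,.06)
z=np.load('pics/wrist0.npz')
hsv=cv2.cvtColor(z['im'],cv2.COLOR_RGB2HSV)
im=z['im'].astype(int).sum(-1)
m=np.zeros((420,560),np.uint8); m[195:240,255:300]=(im[195:240,255:300]>np.median(im[195:240,255:300])+60)
ct=max(cv2.findContours(m,0,2)[0],key=cv2.contourArea); q=cv2.minAreaRect(ct); print(q)
b=cv2.boxPoints(q); print([fonz(z,*p,.005).round(4)[:2] for p in b], fonz(z,*q[0],.006).round(4))
E
```

```text
side rim 936 [ 466. -353.] [180. 140.] 17.9 z [0.041 0.045 0.048]
side key 45 [ 547. -328.] [ 9. 17.] 16.5 z [0.053 0.058 0.06 ]
side rack 1232 [510. 206.] [188. 218.] 88.4 z [0.021 0.028 0.031]
side handle 66 [470. 203.] [74. 14.] 87.9 z [0.059 0.075 0.08 ]
side sv 76 [461. -40.] [27. 21.] 65.8 z [0.047 0.056 0.058]
side lv 123 [685. -63.] [31. 32.] 58.3 z [0.061 0.069 0.072]
side bar 28 [569. -46.] [26.  7.] 41.2 z [0.005 0.008 0.01 ]
side cup 76 [ 664. -188.] [22. 26.] 0.0 z [0.021 0.025 0.029]
side cuv 55 [ 744. -105.] [14. 16.] 17.9 z [0.031 0.041 0.046]
scene rim 185 [ 466. -350.] [180. 141.] 18.0 z [0.041 0.043 0.045]
scene key 10 [ 547. -324.] [ 6. 17.] 19.9 z [0.053 0.056 0.058]
scene rack 3719 [511. 207.] [183. 221.] 88.3 z [0.022 0.025 0.027]
scene handle 229 [469. 209.] [78. 14.] 88.3 z [0.061 0.072 0.076]
scene sv 74 [459. -36.] [21. 22.] 21.3 z [0.046 0.053 0.056]
scene lv 78 [684. -58.] [31. 32.] 26.3 z [0.062 0.066 0.069]
scene bar 12 [570. -40.] [16.  7.] 37.6 z [0.004 0.006 0.008]
scene cup 29 [ 665. -185.] [22. 24.] 62.6 z [0.021 0.023 0.025]
scene cuv 32 [ 745. -102.] [14. 15.] 11.0 z [0.031 0.038 0.042]
((273.7500305175781, 220.25003051757812), (2.8284268379211426, 10.60660171508789), 45.0)
[array([ 0.5588, -0.0545]), array([ 0.5678, -0.0452]), array([ 0.5701, -0.0476]), array([ 0.5611, -0.0571])] [ 0.5645 -0.0507  0.006 ]
```

```bash
cat >> h.py <<'E'
from scipy.spatial.transform import Rotation as R
def plan(*wps):
    "wps: (x,y,z,yaw of tool y deg) in m; prints shift cm / turn deg from the present pose"
    s=r.get_state(); q=s['tcp_rot']; R0=R.from_quat([*q[1:],q[0]]); p0=s['position']
    print('t',round(s['t'],2),'tcp',p0.round(4),'yaw',np.degrees(np.arctan2(*R0.as_matrix()[[1,0],1])).round(2),'F',s['force'].round(1),'gap',round(s['finger_gap'],3),'gf',round(s['gripper_force'],1), 'q6',s['qpos'][5].round(2))
    for w in wps:
        a=np.radians(w[3]); y=np.array([np.cos(a),np.sin(a),0]); z=np.array([0,0,-1.])
        T=np.stack([np.cross(y,z),y,z],1)
        print([R0.inv().apply(np.array(w[:3])-p0).__mul__(100).round(2).tolist(), (R0.inv()*R.from_matrix(T)).as_rotvec(degrees=True).round(2).tolist()])
E
python3 - <<'E'
from h import *
c=np.load('pics/scene0.npz'); s=np.load('pics/side0.npz')
print(onz(c,267,322,.028), onz(s,246,160,.075))
cv2.imwrite('pics/c2.png',np.hstack([cv2.resize(c['im'][250:345,220:350,::-1],(520,380),interpolation=2),cv2.resize(s['im'][150:200,215:280,::-1],(260,200),interpolation=2).repeat(2,0)[:380]]))
plan((.5695,-.0435,.10,-50))
E
```

```text
[0.46285876 0.28916821 0.028     ] [0.47202177 0.17985706 0.075     ]
t 0.15 tcp [5.745e-01 1.000e-04 2.305e-01] yaw 0.0 F [-0.2  0.3  0.3] gap 1.004 gf 0.0 q6 -0.21
[[-4.36, -0.48, 13.05], [-0.09, 0.02, 50.0]]
```

View pics/c2.png

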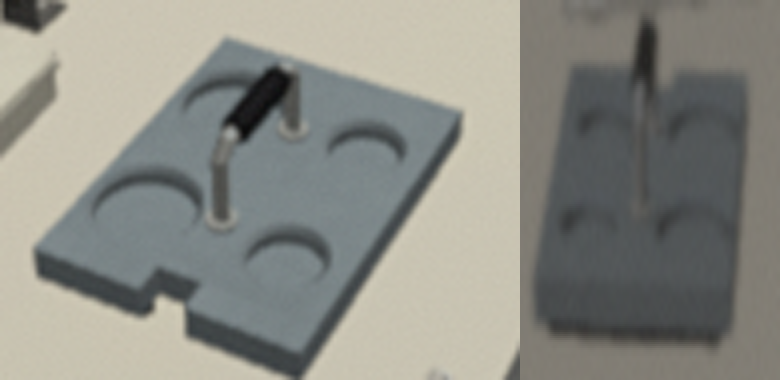

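The crop shows the rack's notch at (170,285), on the +y end of the rack (scene pixel about (267,322)), with the large holes on the +x side. 

Look-alikes in the side view:
- **Cups:** small white (321,256), larger white (326,280), blue (352,265). I choose the small white one. The c1 crop shows it at (545,315), clearly smaller than the other white cup.
- **Vials:** small (234,213) and large (328,217) are on the open bench. The others at the back, around (475,215), stay there.
- **Bar:** (278,225).

>>> send_rows --commands '[[[-4.36,-0.48,13.0],[0,0,50],0.5],[[-4.36,-0.48,13.0],[0,0,50],0.5],[[-4.36,-0.48,13.0],[0,0,50],0.5],[[-4.36,-0.48,13.0],[0,0,50],0.5],[[-4.36,-0.48,13.0],[0,0,50],0.5],[[-4.36,-0.48,13.0],[0,0,50],0.5],[[-4.36,-0.48,13.0],[0,0,50],0.5],[[-4.36,-0.48,13.0],[0,0,50],0.5]]' --newtons 30

```text
t: 0.95
position: [0.57, -0.0436, 0.1011]
tcp_rot: [-0.0, 0.939, 0.343, -0.0]
force: [-0.3, 0.4, 0.4]
finger_gap: 0.495
gripper_force: 0.0
```

```bash
cat >> h.py <<'E'
def wproj(z,p):
    P=z['P']; c=P[:3,:3].T@(np.array(p)-P[:3,3]); t=np.arctan2(np.hypot(c[0],c[1]),c[2]); a=c[:2]/np.hypot(c[0],c[1])
    return np.array([z['K'][0,2],z['K'][1,2]])+a*t*z['K'][0,0]
def wcloud(z):
    K,P,d=z['K'],z['P'],z['d']; v,u=np.mgrid[:420,:560]; a=u-K[0,2]; b=v-K[1,2]; q=np.hypot(a,b)+1e-9; t=q/K[0,0]
    k=np.tan(t)/q; return np.stack([a*k*d,b*k*d,d],-1)@P[:3,:3].T+P[:3,3]
E
python3 - <<'E'
from h import *
shot('wrist','w1'); z=np.load('pics/w1.npz'); u,v=wproj(z,(.5695,-.0435,.005)).astype(int); print(u,v)
g=cv2.cvtColor(z['im'],cv2.COLOR_RGB2GRAY); w=g[v-45:v+45,u-45:u+45]; m=np.zeros_like(g); m[v-45:v+45,u-45:u+45]=w>np.median(w)+20
ct=max(cv2.findContours(m,0,2)[0],key=cv2.contourArea); q=cv2.minAreaRect(ct); print(q)
b=[fonz(z,*p,.0045)[:2] for p in cv2.boxPoints(q)]; rr=cv2.minAreaRect((np.array(b)*1000).astype(np.float32)); print(rr)
plan()
E
```

```text
281 209
((284.2623291015625, 220.38526916503906), (17.111255645751953, 5.522679805755615), 84.80557250976562)
((564.0103149414062, -51.23357391357422), (13.944395065307617, 4.305537700653076), 45.40104675292969)
t 1.0 tcp [ 0.5701 -0.0436  0.1012] yaw -49.85 F [-0.5  0.6 -0.1] gap 0.498 gf 0.0 q6 0.58
```

View pics/w1.png

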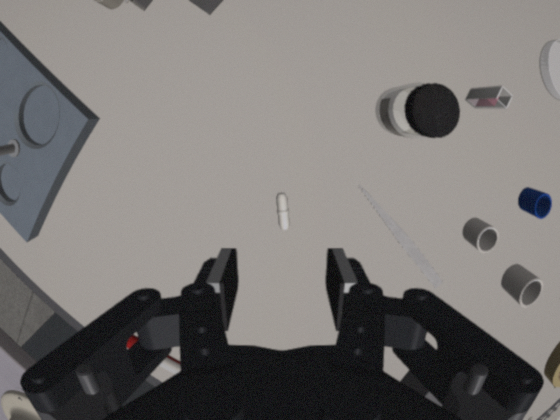

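```bash
python3 - <<'E'
from h import *
z=np.load('pics/w1.npz'); g=cv2.cvtColor(z['im'],cv2.COLOR_RGB2GRAY)
w=g[180:240,262:302]; print(np.median(w)); m=np.zeros_like(g); m[180:240,262:302]=w>np.median(w)+10
m=cv2.morphologyEx(m,cv2.MORPH_CLOSE,np.ones((5,5))); ct=max(cv2.findContours(m,0,2)[0],key=cv2.contourArea); q=cv2.minAreaRect(ct); print(q)
b=np.array([fonz(z,*p,.0045)[:2] for p in cv2.boxPoints(q)]); rr=cv2.minAreaRect((b*1000).astype(np.float32)); print(rr, fonz(z,282,193,.0045),fonz(z,285,229,.0045))
c=np.array(rr[0])/1000; y=rr[2]-90 if rr[1][0]>rr[1][1] else rr[2]-180
print(y); plan((*c,.03,y),(*c,.003,y))
E
```

```text
157.0
((283.3564453125, 212.06436157226562), (34.428287506103516, 7.064764022827148), 84.2894058227539)
((568.5525512695312, -46.45698165893555), (27.615642547607422, 5.509954452514648), 45.9141845703125) [ 0.57953751 -0.03583897  0.0045    ] [ 0.55904524 -0.05621872  0.0045    ]
-44.0858154296875
t 1.0 tcp [ 0.5701 -0.0436  0.1012] yaw -49.85 F [-0.5  0.6 -0.1] gap 0.498 gf 0.0 q6 0.58
[[-0.3, 0.12, 7.12], [-0.01, 0.0, -5.77]]
[[-0.3, 0.12, 9.82], [-0.01, 0.0, -5.77]]
```

>>> send_rows --commands '[[[-0.3,0.12,7.1],[0,0,-5.8],0.5],[[-0.3,0.12,7.1],[0,0,-5.8],0.5],[[-0.3,0.12,9.4],[0,0,-5.8],0.6],[[-0.3,0.12,9.7],[0,0,-5.8],0.6],[[-0.3,0.12,9.7],[0,0,-5.8],1],[[-0.3,0.12,9.7],[0,0,-5.8],1],[[-0.3,0.12,9.7],[0,0,-5.8],1],[[-0.3,0.12,9.7],[0,0,-5.8],1],[[-0.3,0.12,9.7],[0,0,-5.8],1]]' --newtons 30

```text
t: 1.9
position: [0.5698, -0.0468, 0.0057]
tcp_rot: [0.001, 0.921, 0.389, 0.001]
force: [0.1, -0.7, 5.2]
finger_gap: 0.08
gripper_force: 31.7
```

```bash
python3 - <<'E'
from h import *
a=np.radians(18); c=lambda x,y: (.466+np.cos(a)*x-np.sin(a)*y, -.352+np.sin(a)*x+np.cos(a)*y)
p=c(-55,0) if 0 else c(-.055,0)
plan((.569,-.046,.10,-44),(*p,.10,-72),(*p,.009,-72))
E
```

```text
t 1.9 tcp [ 0.5698 -0.0468  0.0057] yaw -44.19 F [ 0.1 -0.7  5.2] gap 0.08 gf 31.7 q6 0.48
[[0.01, -0.09, -9.43], [0.13, -0.07, -0.19]]
[[-33.98, 11.29, -9.45], [0.11, -0.1, 27.81]]
[[-33.99, 11.27, -0.35], [0.11, -0.1, 27.81]]
```

>>> send_rows --commands '[[[0,-0.1,-5],[0,0,0],1],[[0,-0.1,-9.4],[0,0,0],1],[[-34,11.3,-9.4],[0,0,27.8],1],[[-34,11.3,-9.4],[0,0,27.8],1],[[-34,11.3,-9.4],[0,0,27.8],1],[[-34,11.3,-9.4],[0,0,27.8],1],[[-34,11.3,-9.4],[0,0,27.8],1],[[-34,11.3,-9.4],[0,0,27.8],1],[[-34,11.3,-9.4],[0,0,27.8],1],[[-34,11.3,-9.4],[0,0,27.8],1]]'

```text
t: 2.9
position: [0.4105, -0.3737, 0.099]
tcp_rot: [0.001, 0.988, 0.154, -0.0]
force: [1.1, 0.2, -0.2]
finger_gap: 0.081
gripper_force: 31.1
```

```bash
python3 - <<'E'
from h import *
shot('wrist','w2'); z=np.load('pics/w2.npz')
a=np.radians(18); c=lambda x,y: (.466+np.cos(a)*x-np.sin(a)*y, -.352+np.sin(a)*x+np.cos(a)*y)
plan((*c(-.055,0),.10,-72),(*c(-.055,0),.0105,-72))
im=z['im'][:,:,::-1].copy()
for x,y,h in [(-.09,.068,.046),(-.09,-.068,.046),(.09,.068,.046),(.09,-.068,.046),(.085,.008,.059),(.085,-.008,.059),(-.022,.064,.031),(-.022,-.064,.031)]:
    u=wproj(z,(*c(x,y),h)); cv2.circle(im,tuple(int(k) for k in u),3,(0,0,255),1)
cv2.imwrite('pics/w2m.png',im)
E
```

```text
t 2.95 tcp [ 0.4109 -0.3726  0.0988] yaw -72.26 F [-1.3 -1.4  0.7] gap 0.081 gf 31.1 q6 0.31
[[0.37, -0.25, -0.12], [0.1, 0.02, -0.26]]
[[0.38, -0.27, 8.83], [0.1, 0.02, -0.26]]
```

View pics/w2m.png

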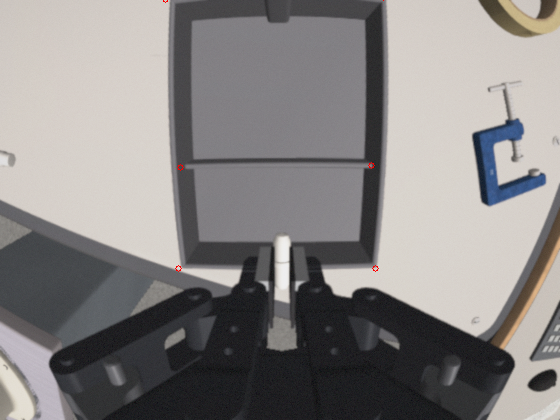

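The bar is held between the fingers at (283,262), over the narrow bay. The tray outline matches my estimate to about 2 mm.

>>> send_rows --commands '[[[0.35,-0.2,0],[0,0,0],1],[[0.35,-0.2,4],[0,0,0],1],[[0.35,-0.2,7.5],[0,0,0],1],[[0.35,-0.2,8.8],[0,0,0],1],[[0.35,-0.2,8.8],[0,0,0],1],[[0.35,-0.2,8.8],[0,0,0],0.6],[[0.35,-0.2,8.8],[0,0,0],0.6],[[0.35,-0.2,8.8],[0,0,0],0.6],[[0.35,-0.2,4],[0,0,0],0.6],[[0.35,-0.2,-1],[0,0,0],0.6]]'

```text
t: 3.95
position: [0.4143, -0.3646, 0.1081]
tcp_rot: [-0.002, 0.988, 0.156, -0.001]
force: [0.4, -0.0, 1.2]
finger_gap: 0.4
gripper_force: 0.0
```

```bash
python3 - <<'E'
from h import *
plan((.6645,-.1865,.12,18),(.6645,-.1865,.07,18))
E
```

```text
t 3.95 tcp [ 0.4143 -0.3646  0.1081] yaw -72.01 F [ 0.4 -0.   1.2] gap 0.4 gf 0.0 q6 0.32
[[29.29, -9.21, -1.19], [-0.25, -0.13, -90.01]]
[[29.3, -9.19, 3.81], [-0.25, -0.13, -90.01]]
```

>>> send_rows --commands '[[[29.3,-9.2,-1.2],[0,0,-90],0.5],[[29.3,-9.2,-1.2],[0,0,-90],0.5],[[29.3,-9.2,-1.2],[0,0,-90],0.5],[[29.3,-9.2,-1.2],[0,0,-90],0.5],[[29.3,-9.2,-1.2],[0,0,-90],0.5],[[29.3,-9.2,-1.2],[0,0,-90],0.5],[[29.3,-9.2,-1.2],[0,0,-90],0.5],[[29.3,-9.2,-1.2],[0,0,-90],0.5],[[29.3,-9.2,-1.2],[0,0,-90],0.5],[[29.3,-9.2,-1.2],[0,0,-90],0.5]]'

```text
t: 4.95
position: [0.6658, -0.1877, 0.1207]
tcp_rot: [0.0, 0.613, 0.79, 0.0]
force: [0.2, -0.6, 0.5]
finger_gap: 0.503
gripper_force: 0.0
```

>>> send_rows --commands '[[[0,0,0],[0,0,-4],0.5],[[0,0,0],[0,0,-4],0.5],[[0,0,0],[0,0,-4],0.5]]'

```text
t: 5.25
position: [0.6656, -0.188, 0.1206]
tcp_rot: [0.0, 0.589, 0.808, 0.0]
force: [-0.2, -0.7, -0.4]
finger_gap: 0.507
gripper_force: 0.0
```

```bash
python3 - <<'E'
from h import *
sc=shot('scene','s3')
shot('wrist','w3'); z=np.load('pics/w3.npz')
X=wcloud(z); m=(np.hypot(X[...,0]-.6645,X[...,1]+.1865)<.025)&(X[...,2]>.02)&(X[...,2]<.04)&(z['d']>0)
p=X[m]; print(len(p), cv2.minEnclosingCircle((p[:,:2]*1000).astype(np.float32)), p.mean(0), np.percentile(p[:,2],95), wproj(z,(.6645,-.1865,.028)))
plan((.6645,-.1865,.05,18),(.6645,-.1865,.01,18))
E
```

```text
349 ((665.2164306640625, -188.267822265625), 12.09710693359375) [ 0.66513627 -0.18834489  0.02572844] 0.02789267596817001 [280.9576528  208.17174786]
t 5.35 tcp [ 0.6656 -0.188   0.1205] yaw 17.87 F [-0.4 -0.2  0.2] gap 0.503 gf 0.0 q6 -0.76
[[0.17, -0.06, 7.05], [0.01, 0.01, -0.13]]
[[0.17, -0.06, 11.05], [0.01, 0.01, -0.13]]
```

View pics/w3.png

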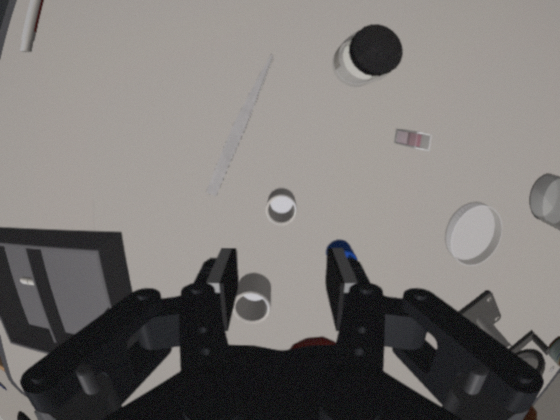

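>>> send_rows --commands '[[[-0.03,-0.04,5],[0,0,0],0.5],[[-0.03,-0.04,9],[0,0,0],0.5],[[-0.03,-0.04,11],[0,0,0],0.5],[[-0.03,-0.04,11.6],[0,0,0],0.5],[[-0.03,-0.04,11.6],[0,0,0],1],[[-0.03,-0.04,11.6],[0,0,0],1],[[-0.03,-0.04,11.6],[0,0,0],1],[[-0.03,-0.04,11.6],[0,0,0],1],[[-0.03,-0.04,8],[0,0,0],1],[[-0.03,-0.04,3],[0,0,0],1]]' --newtons 25

```text
t: 6.35
position: [0.6628, -0.1872, 0.088]
tcp_rot: [-0.003, 0.588, 0.809, -0.001]
force: [0.8, -0.7, 0.8]
finger_gap: 0.266
gripper_force: 25.5
```

```bash
cat >> h.py <<'E'
A=np.radians(18); TC=np.array([.4665,-.3535])
def tr(x,y): return (TC[0]+np.cos(A)*x-np.sin(A)*y, TC[1]+np.sin(A)*x+np.cos(A)*y)
E
python3 - <<'E'
from h import *
plan((*tr(.03,0),.12,18),(*tr(.03,0),.009,18))
E
```

```text
t 6.35 tcp [ 0.6628 -0.1872  0.088 ] yaw 17.94 F [ 0.8 -0.7  0.8] gap 0.266 gf 25.5 q6 -0.76
[[-9.75, -20.81, -3.14], [-0.29, -0.28, -0.06]]
[[-9.81, -20.75, 7.96], [-0.29, -0.28, -0.06]]
```

>>> send_rows --commands '[[[0,0,-3],[0,0,0],1],[[-9.75,-20.8,-3.1],[0,0,0],1],[[-9.75,-20.8,-3.1],[0,0,0],1],[[-9.75,-20.8,-3.1],[0,0,0],1],[[-9.75,-20.8,-3.1],[0,0,0],1],[[-9.75,-20.8,-3.1],[0,0,0],1],[[-9.75,-20.8,-3.1],[0,0,0],1],[[-9.75,-20.8,-3.1],[0,0,0],1],[[-9.75,-20.8,-3.1],[0,0,0],1]]'

```text
t: 7.25
position: [0.4983, -0.3446, 0.1217]
tcp_rot: [0.0, 0.588, 0.809, 0.0]
force: [0.2, -0.7, 0.5]
finger_gap: 0.268
gripper_force: 25.5
```

```bash
python3 - <<'E'
from h import *
plan((*tr(.03,0),.12,18),(*tr(.03,0),.010,18))
E
```

```text
t 7.25 tcp [ 0.4983 -0.3446  0.1217] yaw 18.0 F [ 0.2 -0.7  0.5] gap 0.268 gf 25.5 q6 -1.12
[[0.13, -0.3, 0.17], [0.04, 0.03, 0.0]]
[[0.14, -0.31, 11.17], [0.04, 0.03, 0.0]]
```

>>> send_rows --commands '[[[0.1,-0.3,4],[0,0,0],1],[[0.1,-0.3,8],[0,0,0],1],[[0.1,-0.3,10],[0,0,0],1],[[0.1,-0.3,11],[0,0,0],1],[[0.1,-0.3,11.2],[0,0,0],1],[[0.1,-0.3,11.2],[0,0,0],1],[[0.1,-0.3,11.2],[0,0,0],0.5],[[0.1,-0.3,11.2],[0,0,0],0.5],[[0.1,-0.3,11.2],[0,0,0],0.5],[[0.1,-0.3,11.2],[0,0,0],0.5]]'

```text
t: 8.25
position: [0.4949, -0.3459, 0.0104]
tcp_rot: [0.001, 0.588, 0.809, -0.0]
force: [-0.8, 0.2, 4.8]
finger_gap: 0.499
gripper_force: 0.8
```

>>> send_rows --commands '[[[0,0,-2],[0,0,0],0.5],[[0,0,-5],[0,0,0],0.5],[[0,0,-10],[0,0,0],0.5],[[0,0,-15],[0,0,0],0.5],[[0,0,-20],[0,0,0],0.5],[[0,0,-22],[0,0,0],0.2],[[0,0,-22],[0,0,0],0.2],[[0,0,-22],[0,0,0],0.2]]'

```text
t: 9.05
position: [0.4941, -0.3449, 0.2287]
tcp_rot: [-0.0, 0.588, 0.809, 0.0]
force: [-0.1, 0.1, -1.0]
finger_gap: 0.801
gripper_force: 0.0
```

```bash
python3 - <<'E'
from h import *
shot('wrist','w4'); z=np.load('pics/w4.npz'); X=wcloud(z)
im=z['im'][:,:,::-1].copy()
for h,l in ((.046,[(-.09,.068),(-.09,-.068),(.09,.068),(.09,-.068)]),(.059,[(.085,.008),(.085,-.008)])):
    for p in l: cv2.circle(im,tuple(int(k) for k in wproj(z,(*tr(*p),h))),3,(0,0,255),1)
cv2.imwrite('pics/w4m.png',im)
m=(np.hypot(X[...,0]-.466,X[...,1]+.353)<.13)&(X[...,2]>.042)&(X[...,2]<.049)&(z['d']>0)
print(cv2.minAreaRect((X[m][:,:2]*1000).astype(np.float32)))
x,y=tr(.03,0); m=(np.hypot(X[...,0]-x,X[...,1]-y)<.03)&(X[...,2]>.025)&(X[...,2]<.05); print((x,y),X[m].mean(0),np.percentile(X[m][:,2],95))
# rack from scene: handle
plan((.47,.206,.25,-2),(.47,.206,.14,-2))
E
```

```text
((466.2789001464844, -353.3001708984375), (180.43121337890625, 136.0072021484375), 17.713577270507812)
(np.float64(0.4950316954888546), np.float64(-0.34422949016875154)) [ 0.49481282 -0.34456901  0.03010376] 0.032068464989220016
t 9.1 tcp [ 0.4936 -0.3444  0.2273] yaw 17.94 F [-0.7 -0.  -0.2] gap 0.803 gf 0.0 q6 -1.12
[[53.1, 14.71, -2.14], [-0.1, -0.15, 19.94]]
[[53.07, 14.72, 8.86], [-0.1, -0.15, 19.94]]
```

View pics/w4m.png

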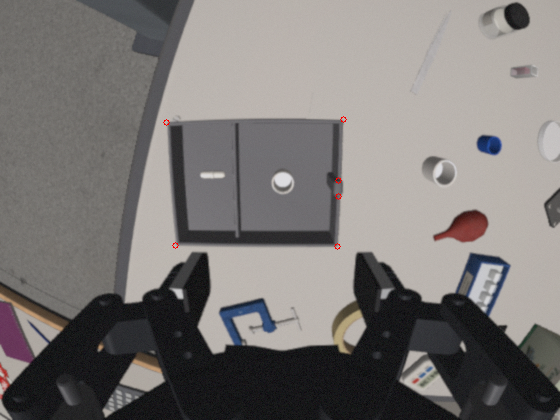

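The cup stands upright in the wide bay at (283,182) and the bar lies in the narrow bay at (212,175). The tray measures 180 x 136 mm at a 17.7° yaw. Next is the rack.

>>> send_rows --commands '[[[53.1,14.7,-2],[0,0,20],0.2],[[53.1,14.7,-2],[0,0,20],0.2],[[53.1,14.7,-2],[0,0,20],0.2],[[53.1,14.7,-2],[0,0,20],0.2],[[53.1,14.7,-2],[0,0,20],0.2],[[53.1,14.7,-2],[0,0,20],0.2],[[53.1,14.7,-2],[0,0,20],0.2],[[53.1,14.7,-2],[0,0,20],0.2],[[53.1,14.7,-2],[0,0,20],0.2],[[53.1,14.7,-2],[0,0,20],0.2]]'

```text
t: 10.1
position: [0.471, 0.1559, 0.2451]
tcp_rot: [-0.001, 0.72, 0.694, -0.002]
force: [0.8, -0.4, -0.1]
finger_gap: 0.8
gripper_force: 0.0
```

>>> send_rows --commands '[[[0,0,0],[0,0,0],0.2],[[0,0,0],[0,0,0],0.2],[[0,0,0],[0,0,0],0.2]]'

```text
t: 10.4
position: [0.4722, 0.1531, 0.2459]
tcp_rot: [-0.001, 0.72, 0.694, -0.001]
force: [0.5, -0.2, 0.4]
finger_gap: 0.804
gripper_force: 0.0
```

```bash
python3 - <<'E'
from h import *
shot('wrist','w5'); z=np.load('pics/w5.npz'); X=wcloud(z)
for n,rad,lo,hi in (('plate',.125,.02,.034),('handle',.06,.06,.085)):
    m=(np.hypot(X[...,0]-.47,X[...,1]-.206)<rad)&(X[...,2]>lo)&(X[...,2]<hi)&(z['d']>0); p=X[m]
    print(n,cv2.minAreaRect((p[:,:2]*1000).astype(np.float32)),p.mean(0).round(4),np.percentile(p[:,2],[5,95]).round(4))
plan((.47,.206,.25,-2),(.47,.206,.14,-2))
E
```

```text
plate ((469.2931213378906, 207.27049255371094), (181.68069458007812, 136.52581787109375), 88.5606689453125) [0.4655 0.2071 0.0274] [0.0256 0.0289]
handle ((468.9937744140625, 206.9367218017578), (78.99765014648438, 13.538124084472656), 87.94923400878906) [0.4694 0.2084 0.0752] [0.0683 0.0782]
t 10.45 tcp [0.4725 0.1528 0.2463] yaw -2.16 F [ 0.2 -0.2 -0.6] gap 0.801 gf 0.0 q6 0.11
[[5.31, -0.45, -0.37], [-0.12, 0.03, -0.16]]
[[5.32, -0.43, 10.63], [-0.12, 0.03, -0.16]]
```

View pics/w5.png

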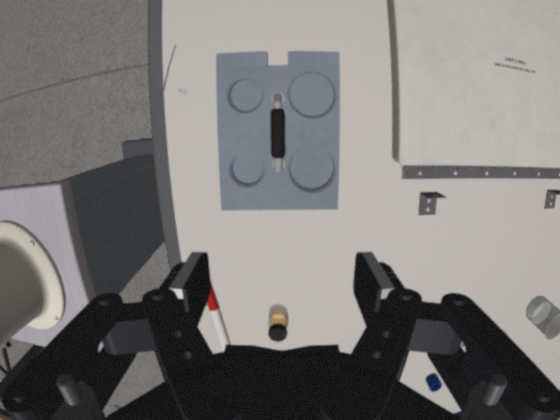

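```bash
python3 - <<'E'
from h import *
plan((.4693,.2072,.12,-1.6),(.4693,.2072,.053,-1.6))
E
```

```text
t 10.45 tcp [0.4725 0.1528 0.2463] yaw -2.16 F [ 0.2 -0.2 -0.6] gap 0.801 gf 0.0 q6 0.11
[[5.44, -0.5, 12.63], [-0.12, 0.03, -0.56]]
[[5.44, -0.48, 19.33], [-0.12, 0.03, -0.56]]
```

>>> send_rows --commands '[[[5.44,-0.5,0],[-0.1,0,-0.6],0.4],[[5.44,-0.5,4],[-0.1,0,-0.6],0.4],[[5.44,-0.5,9],[-0.1,0,-0.6],0.4],[[5.44,-0.5,13],[-0.1,0,-0.6],0.4],[[5.44,-0.5,16.5],[-0.1,0,-0.6],0.4],[[5.44,-0.5,18.8],[-0.1,0,-0.6],0.4],[[5.44,-0.5,19.3],[-0.1,0,-0.6],0.4],[[5.44,-0.5,19.3],[-0.1,0,-0.6],0.4]]'

```text
t: 11.25
position: [0.4695, 0.2074, 0.0539]
tcp_rot: [0.0, 0.717, 0.697, -0.0]
force: [0.4, -0.0, 1.0]
finger_gap: 0.6
gripper_force: 0.0
```

>>> send_rows --commands '[[[0,0,0],[0,0,0],1],[[0,0,0],[0,0,0],1],[[0,0,0],[0,0,0],1],[[0,0,0],[0,0,0],1],[[0,0,0],[0,0,0],1],[[0,0,0],[0,0,0],1]]' --newtons 80

```text
t: 11.85
position: [0.4711, 0.2087, 0.0563]
tcp_rot: [0.002, 0.716, 0.698, 0.002]
force: [-1.5, -0.7, 5.7]
finger_gap: 0.144
gripper_force: 78.8
```

```bash
python3 - <<'E'
from h import *
plan((.4693,.2072,.22,-1.6),(*tr(0,0),.22,-72.3))
E
```

```text
t 11.85 tcp [0.4711 0.2087 0.0563] yaw -1.44 F [-1.5 -0.7  5.7] gap 0.144 gf 78.8 q6 0.21
[[-0.15, -0.1, -16.37], [0.28, -0.02, 0.16]]
[[-56.21, 1.03, -16.39], [0.23, -0.19, 70.86]]
```

>>> send_rows --commands '[[[0,0,-1],[0,0,0],1],[[0,0,-3],[0,0,0],1],[[0,0,-6],[0,0,0],1],[[0,0,-9],[0,0,0],1],[[0,0,-12],[0,0,0],1],[[0,0,-14.5],[0,0,0],1],[[0,0,-15],[0,0,0],1],[[0,0,-15],[0,0,0],1]]'

```text
t: 12.65
position: [0.4695, 0.2087, 0.2049]
tcp_rot: [0.001, 0.716, 0.698, 0.001]
force: [-0.7, 0.8, -3.3]
finger_gap: 0.147
gripper_force: 78.5
```

```bash
python3 - <<'E'
from h import *
sc=shot('side','sd6'); sc=shot('wrist','w6'); s=np.load('pics/w6.npz'); X=wcloud(s)
z=r.get_state()['position']
m=(np.hypot(X[...,0]-z[0],X[...,1]-z[1])<.125)&(X[...,2]>z[2]-.05)&(X[...,2]<z[2]+-.01)&(s['d']>0); p=X[m]
A_=np.c_[p[:,:2]-z[:2],np.ones(len(p))]; k=np.linalg.lstsq(A_,p[:,2],rcond=None)[0]; 
ok=abs(A_@k-p[:,2])<.003; k=np.linalg.lstsq(A_[ok],p[ok,2],rcond=None)[0]
print(len(p),ok.mean(),'tilt deg',np.degrees(k[:2]),'h',k[2]-z[2], cv2.minAreaRect((p[ok][:,:2]*1000).astype(np.float32)))
plan((.469,.207,.21,-1.6),(*tr(0,0),.21,-72.3))
E
```

```text
43756 0.5795319499040131 tilt deg [-0.79463363  0.08317767] h -0.02852817064283583 ((468.641357421875, 213.17820739746094), (168.24876403808594, 137.1411590576172), 88.64097595214844)
t 12.75 tcp [0.4682 0.2084 0.2026] yaw -1.46 F [-0.9 -0.3 -3.2] gap 0.14 gf 78.5 q6 0.21
[[-0.14, 0.08, -0.74], [-0.08, 0.03, 0.14]]
[[-56.18, 1.25, -0.71], [-0.05, 0.08, 70.84]]
```

View pics/sd6.png

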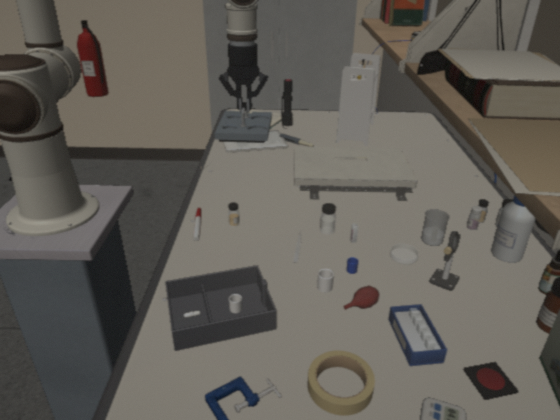

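The rack is lifted and level, about 0.8° off. Moving it over the tray at a gentle pace.

>>> send_rows --commands '[[[-1.5,0.05,-0.7],[0,0,2],1],[[-4,0.1,-0.7],[0,0,5],1],[[-7,0.15,-0.7],[0,0,9],1],[[-10,0.2,-0.7],[0,0,13],1],[[-13,0.3,-0.7],[0,0,17],1],[[-16,0.35,-0.7],[0,0,21],1],[[-19,0.4,-0.7],[0,0,25],1],[[-22,0.5,-0.7],[0,0,29],1],[[-25,0.55,-0.7],[0,0,32],1],[[-28,0.6,-0.7],[0,0,35],1]]'

```text
t: 13.75
position: [0.4671, -0.0732, 0.2104]
tcp_rot: [-0.0, 0.894, 0.449, -0.0]
force: [-0.3, -0.3, -4.2]
finger_gap: 0.143
gripper_force: 78.4
```

```bash
python3 - <<'E'
from h import *
plan((*tr(0,0),.20,-72.3))
E
```

```text
t 13.75 tcp [ 0.4671 -0.0732  0.2104] yaw -36.67 F [-0.3 -0.3 -4.2] gap 0.143 gf 78.4 q6 0.23
[[-22.52, 16.69, 1.03], [-0.03, 0.0, 35.63]]
```

>>> send_rows --commands '[[[-2.4,1.8,0.1],[0,0,4],1],[[-5,3.7,0.2],[0,0,8],1],[[-7.5,5.5,0.3],[0,0,12],1],[[-10,7.4,0.4],[0,0,16],1],[[-12.5,9.2,0.5],[0,0,20],1],[[-15,11.1,0.6],[0,0,24],1],[[-17.5,13,0.7],[0,0,28],1],[[-20,14.8,0.8],[0,0,32],1],[[-22,16.3,1],[0,0,35.6],1],[[-22.5,16.7,1],[0,0,35.6],1]]'

```text
t: 14.75
position: [0.4672, -0.3542, 0.1999]
tcp_rot: [-0.0, 0.988, 0.154, -0.0]
force: [-0.1, -0.2, -3.6]
finger_gap: 0.148
gripper_force: 78.5
```

>>> send_rows --commands '[[[0,0,1],[0,0,0],1],[[0,0,3],[0,0,0],1],[[0,0,5],[0,0,0],1],[[0,0,5],[0,0,0],1],[[0,0,5],[0,0,0],1]]'

```text
t: 15.25
position: [0.4687, -0.3505, 0.1508]
tcp_rot: [-0.001, 0.988, 0.156, 0.0]
force: [0.4, -0.7, -3.3]
finger_gap: 0.143
gripper_force: 78.5
```

```bash
python3 - <<'E'
from h import *
shot('wrist','w7'); z=np.load('pics/w7.npz'); X=wcloud(z); plan((*tr(0,0),.15,-72.3))
c=r.get_state()['position']
m=(np.hypot(X[...,0]-c[0],X[...,1]-c[1])<.125)&(abs(X[...,2]-(c[2]-.0285))<.004)&(z['d']>0); p=X[m]
rr=cv2.minAreaRect((p[:,:2]*1000).astype(np.float32)); print(len(p),rr)
im=z['im'][:,:,::-1].copy()
yaw=np.radians(17.7); 
for x,y,h in [(-.09,.068,.0),(-.09,-.068,.0),(.09,.068,.0),(.09,-.068,.0),(.09,.0115,0),(.09,-.0115,0)]:
    q=(c[0]+np.cos(yaw)*x-np.sin(yaw)*y,c[1]+np.sin(yaw)*x+np.cos(yaw)*y,c[2]-.0285); cv2.circle(im,tuple(int(k) for k in wproj(z,q)),3,(0,0,255),1)
cv2.imwrite('pics/w7m.png',im)
E
```

```text
t 15.3 tcp [ 0.4693 -0.3513  0.152 ] yaw -72.01 F [ 0.6 -0.3 -2.9] gap 0.142 gf 78.5 q6 0.41
[[-0.33, 0.12, 0.2], [0.05, -0.11, 0.29]]
32647 ((472.93243408203125, -348.7554016113281), (168.3260498046875, 137.1864471435547), 18.031131744384766)
```

View pics/w7m.png

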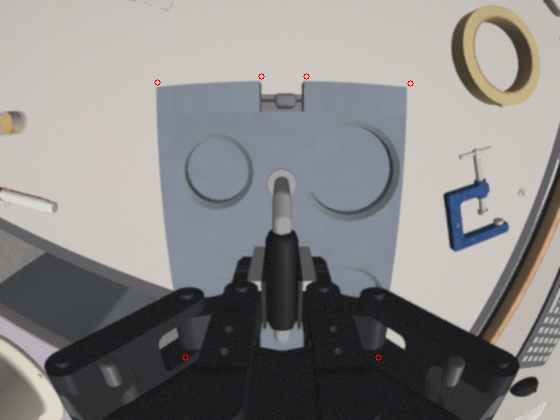

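```bash
python3 - <<'E'
from h import *
z=np.load('pics/w7.npz'); X=wcloud(z)
k=X[95:107,276:297].reshape(-1,3); k=k[(k[:,2]>.045)&(k[:,2]<.07)]; print('key cloud',len(k),k.mean(0),k[:,2].max())
hz=.152-.0285
u=np.array([.952,.305]); w=np.array([-.305,.952])
for n,a,h in [('key',(286,101),.059),('nL',(260.5,95),hz),('nR',(304,95),hz),('cL',(157,90),hz),('cR',(407,90),hz)]:
    p=fonz(z,*a,h); d=p[:2]-np.array([.4663,-.3533]); print(n,p.round(4),'tray frame',(d@u*1000).round(1),(d@w*1000).round(1))
E
```

```text
key cloud 241 [ 0.54672129 -0.32804112  0.0577115 ] 0.06059417450066526
key [ 0.5463 -0.3284  0.059 ] tray frame 83.8 -0.7
nL [ 0.542  -0.3153  0.1235] tray frame 83.7 13.1
nR [ 0.5489 -0.3365  0.1235] tray frame 83.8 -9.2
cL [ 0.53   -0.2601  0.1235] tray frame 89.1 69.3
cR [ 0.5716 -0.3879  0.1235] tray frame 89.7 -65.1
```

```bash
python3 - <<'E'
from h import *
plan((.4691,-.3540,.108,-72.2))
E
```

```text
t 15.3 tcp [ 0.4693 -0.3513  0.152 ] yaw -72.01 F [ 0.6 -0.3 -2.9] gap 0.142 gf 78.5 q6 0.41
[[-0.11, 0.25, 4.4], [0.05, -0.11, 0.19]]
```

>>> send_rows --commands '[[[-0.1,0.25,0.5],[0,0,0.2],1],[[-0.1,0.25,1.5],[0,0,0.2],1],[[-0.1,0.25,3],[0,0,0.2],1],[[-0.1,0.25,4],[0,0,0.2],1],[[-0.1,0.25,4.4],[0,0,0.2],1],[[-0.1,0.25,4.4],[0,0,0.2],1],[[-0.1,0.25,4.4],[0,0,0.2],1],[[-0.1,0.25,4.4],[0,0,0.2],1]]'

```text
t: 16.1
position: [0.4693, -0.3548, 0.1082]
tcp_rot: [0.001, 0.988, 0.154, 0.001]
force: [0.9, -1.1, -3.3]
finger_gap: 0.146
gripper_force: 78.5
```

```bash
python3 - <<'E'
from h import *
plan()
shot('wrist','w8'); z=np.load('pics/w8.npz'); X=wcloud(z); plan()
c=r.get_state()['position']; hz=c[2]-.0285
m=(np.hypot(X[...,0]-c[0],X[...,1]-c[1])<.125)&(abs(X[...,2]-hz)<.004)&(z['d']>0); p=X[m]
rr=cv2.minAreaRect((p[:,:2]*1000).astype(np.float32)); print(len(p),rr)
b=cv2.boxPoints(rr)/1000-np.array([.4663,-.3533]); u=np.array([.952,.305]); w=np.array([-.305,.952]); print(np.c_[b@u,b@w].round(4))
for nm,lo,hi in (('key',.045,.063),('top',hz-.004,hz+.004)):
    d=X[...,:2]-np.array([.4663,-.3533]); a=d@u; e=d@w
    m=(a>.078)&(a<.094)&(abs(e)<.03)&(X[...,2]>lo)&(X[...,2]<hi)&(z['d']>0)
    ee=np.sort(e[m]); 
    if nm=='key': print('key',len(ee),np.percentile(ee,[2,50,98]).round(4),np.percentile(a[m],[2,98]).round(4))
    else: i=np.argmax(np.diff(ee)); print('notch',ee[i],ee[i+1])
E
```

```text
t 16.1 tcp [ 0.4693 -0.3548  0.1082] yaw -72.26 F [ 0.9 -1.1 -3.3] gap 0.146 gf 78.5 q6 0.41
t 16.15 tcp [ 0.4693 -0.3548  0.1082] yaw -72.25 F [-0.2  1.2 -3.4] gap 0.14 gf 78.5 q6 0.41
33241 ((473.37164306640625, -353.41363525390625), (168.9715576171875, 136.98756408691406), 17.788536071777344)
[[-0.0778  0.0662]
 [-0.0777 -0.0708]
 [ 0.0912 -0.0707]
 [ 0.0911  0.0662]]
key 489 [-0.0135 -0.001   0.009 ] [0.0802 0.0896]
notch -0.01368842823585026 0.009068800015765228
```

>>> send_rows --commands '[[[-0.05,-0.17,0],[0,0,0],1],[[-0.05,-0.17,0.2],[0,0,0],1],[[-0.05,-0.17,0.4],[0,0,0],1],[[-0.05,-0.17,0.6],[0,0,0],1],[[-0.05,-0.17,0.8],[0,0,0],1],[[-0.05,-0.17,1.0],[0,0,0],1],[[-0.05,-0.17,1.2],[0,0,0],1],[[-0.05,-0.17,1.3],[0,0,0],1],[[-0.05,-0.17,1.3],[0,0,0],1]]'

```text
t: 17.05
position: [0.4679, -0.3528, 0.0942]
tcp_rot: [-0.0, 0.988, 0.154, 0.001]
force: [-0.1, -0.3, -4.0]
finger_gap: 0.146
gripper_force: 78.5
```

```bash
cat > chk.py <<'E'
from h import *
import sys
def chk(f,hz0=None):
    shot('wrist',f); z=np.load(f'pics/{f}.npz'); X=wcloud(z); plan()
    c=np.array([.4663,-.3533]); u=np.array([.952,.305]); w=np.array([-.305,.952])
    d=X[...,:2]-c; a=d@u; e=d@w
    m=(abs(a)<.095)&(abs(e)<.075)&(X[...,2]>.05)&(X[...,2]<.085)&(z['d']>0)
    hz=np.median(X[m][:,2]); m&=abs(X[...,2]-hz)<.005
    k=np.linalg.lstsq(np.c_[a[m],e[m],np.ones(m.sum())],X[m][:,2],rcond=None)[0]
    for _ in range(3):
        rs=abs(a*k[0]+e*k[1]+k[2]-X[...,2]); mm=m&(rs<.002); k=np.linalg.lstsq(np.c_[a[mm],e[mm],np.ones(mm.sum())],X[mm][:,2],rcond=None)[0]
    print('top z',k[2].round(4),'tilt x,y deg',np.degrees(k[:2]).round(2),'front',np.percentile(a[mm],99.8).round(4),'y',np.percentile(e[mm],[.2,99.8]).round(4))
if __name__=='__main__': chk(sys.argv[1])
E
python3 chk.py w9
```

```text
t 17.1 tcp [ 0.4679 -0.3529  0.0944] yaw -72.26 F [ 0.5  0.1 -2.8] gap 0.147 gf 78.5 q6 0.41
top z 0.0655 tilt x,y deg [-0.    0.23] front 0.0901 y [-0.0678  0.0679]
```

>>> send_rows --commands '[[[0,0,0.1],[0,0,0],1],[[0,0,0.2],[0,0,0],1],[[0,0,0.25],[0,0,0],1],[[0,0,0.25],[0,0,0],1]]'

```text
t: 17.5
position: [0.468, -0.353, 0.0923]
tcp_rot: [0.0, 0.988, 0.154, 0.001]
force: [-0.3, 1.3, -0.4]
finger_gap: 0.145
gripper_force: 78.9
```

```bash
python3 chk.py w10
```

```text
t 17.55 tcp [ 0.468  -0.353   0.0923] yaw -72.25 F [-0.7  1.2  0.3] gap 0.144 gf 79.0 q6 0.41
top z 0.0636 tilt x,y deg [-0.07  0.06] front 0.0901 y [-0.068   0.0677]
```

>>> send_rows --commands '[[[0,0,0],[0,0,0],0.5],[[0,0,0],[0,0,0],0.5],[[0,0,0],[0,0,0],0.5],[[0,0,0],[0,0,0],0.5],[[0,0,-3],[0,0,0],0.5],[[0,0,-6],[0,0,0],0.5],[[0,0,-10],[0,0,0],0.4],[[0,0,-14],[0,0,0],0.4],[[0,0,-14],[0,0,0],0.4]]'

```text
t: 18.45
position: [0.4703, -0.3557, 0.2395]
tcp_rot: [0.006, 0.988, 0.154, 0.004]
force: [0.8, -0.5, 0.0]
finger_gap: 0.603
gripper_force: 0.0
```

```bash
python3 chk.py w11; python3 - <<'E'
from h import *
plan((.46,-.038,.16,18))
E
```

```text
t 18.5 tcp [ 0.4692 -0.3546  0.236 ] yaw -72.25 F [-0.2 -0.3  0.6] gap 0.599 gf 0.0 q6 0.41
top z 0.0636 tilt x,y deg [-0.07  0.04] front 0.0895 y [-0.0678  0.0678]
t 18.5 tcp [ 0.4692 -0.3546  0.236 ] yaw -72.25 F [-0.2 -0.3  0.6] gap 0.599 gf 0.0 q6 0.41
[[8.74, -30.49, 7.41], [0.56, 0.14, -90.25]]
```

View pics/w11.png

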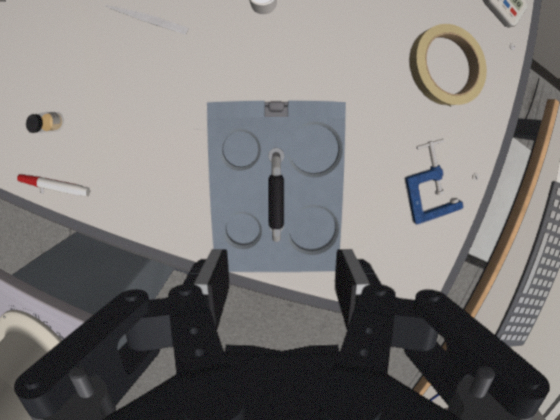

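The rack sits home: top at 63.6 mm, tilt below 0.1°, key visible in the notch at (277,107). Next is the small vial.

>>> send_rows --commands '[[[8.7,-30.5,7.4],[0,0,-90],0.3],[[8.7,-30.5,7.4],[0,0,-90],0.3],[[8.7,-30.5,7.4],[0,0,-90],0.3],[[8.7,-30.5,7.4],[0,0,-90],0.3],[[8.7,-30.5,7.4],[0,0,-90],0.3],[[8.7,-30.5,7.4],[0,0,-90],0.3],[[8.7,-30.5,7.4],[0,0,-90],0.3],[[8.7,-30.5,7.4],[0,0,-90],0.3],[[8.7,-30.5,7.4],[0,0,-90],0.3],[[8.7,-30.5,7.4],[0,0,-90],0.3]]'

```text
t: 19.5
position: [0.4567, -0.0352, 0.1564]
tcp_rot: [-0.001, 0.615, 0.788, 0.0]
force: [1.3, 0.3, -0.7]
finger_gap: 0.695
gripper_force: 0.0
```

>>> send_rows --commands '[[[0,0,0],[0,0,-4],0.3],[[0,0,0],[0,0,-4],0.3],[[0,0,0],[0,0,-4],0.3]]'

```text
t: 19.8
position: [0.4571, -0.0357, 0.157]
tcp_rot: [-0.0, 0.591, 0.807, 0.0]
force: [-0.2, -0.1, 0.2]
finger_gap: 0.7
gripper_force: 0.0
```

```bash
cat > vial.py <<'E'
from h import *
def vial(f,c,lo,hi,rad=.03):
    shot('wrist',f); z=np.load(f'pics/{f}.npz'); X=wcloud(z)
    m=(np.hypot(X[...,0]-c[0],X[...,1]-c[1])<rad)&(X[...,2]>lo)&(X[...,2]<hi)&(z['d']>0); p=X[m]
    q=cv2.minEnclosingCircle((p[:,:2]*1000).astype(np.float32)); print(len(p),q,p.mean(0).round(4),np.percentile(p[:,2],[5,95]).round(4),'px',wproj(z,(*c,lo)).round()); return q
E
python3 - <<'E'
from vial import *
vial('w12',(.46,-.038),.05,.062)
plan((.46,-.038,.10,18),(.46,-.038,.0175,18))
E
```

```text
715 ((458.9296569824219, -40.32686233520508), 12.165079116821289) [ 0.4587 -0.0394  0.0562] [0.0537 0.0576] px [284. 209.]
t 19.85 tcp [ 0.4573 -0.0358  0.1572] yaw 17.59 F [ 0.9  0.4 -0.4] gap 0.703 gf 0.0 q6 -0.65
[[-0.3, 0.19, 5.72], [0.03, -0.01, -0.41]]
[[-0.3, 0.19, 13.97], [0.03, -0.01, -0.41]]
```

View pics/w12.png

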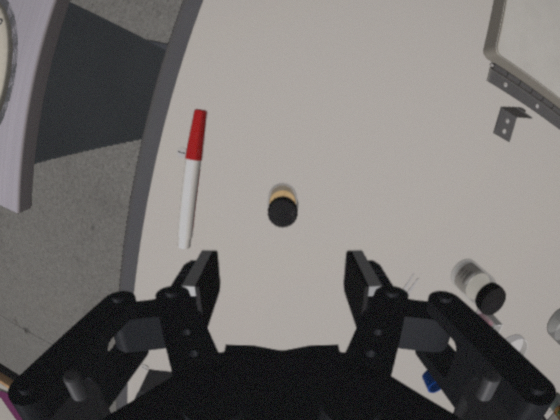

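```bash
python3 - <<'E'
from h import *
plan((.459,-.0399,.08,18),(.459,-.0399,.0145,18))
E
```

```text
t 19.85 tcp [ 0.4573 -0.0358  0.1572] yaw 17.59 F [ 0.9  0.4 -0.4] gap 0.703 gf 0.0 q6 -0.65
[[-0.45, 0.04, 7.72], [0.03, -0.01, -0.41]]
[[-0.45, 0.03, 14.27], [0.03, -0.01, -0.41]]
```

>>> send_rows --commands '[[[-0.45,0.04,3],[0,0,-0.4],0.3],[[-0.45,0.04,6.5],[0,0,-0.4],0.3],[[-0.45,0.04,10],[0,0,-0.4],0.3],[[-0.45,0.04,13],[0,0,-0.4],0.4],[[-0.45,0.04,14.2],[0,0,-0.4],0.4],[[-0.45,0.04,14.2],[0,0,-0.4],0.5]]'

```text
t: 20.45
position: [0.4582, -0.0396, 0.0144]
tcp_rot: [-0.001, 0.587, 0.809, -0.0]
force: [0.3, -0.4, 0.0]
finger_gap: 0.498
gripper_force: 0.0
```

>>> send_rows --commands '[[[0,0,0],[0,0,0],1],[[0,0,0],[0,0,0],1],[[0,0,0],[0,0,0],1],[[0,0,0],[0,0,0],1],[[0,0,-1],[0,0,0],1],[[0,0,-4],[0,0,0],1],[[0,0,-8],[0,0,0],1],[[0,0,-12],[0,0,0],1],[[0,0,-16],[0,0,0],1],[[0,0,-17],[0,0,0],1]]' --newtons 35

```text
t: 21.45
position: [0.4621, -0.0409, 0.1918]
tcp_rot: [0.005, 0.587, 0.81, 0.002]
force: [0.8, -0.6, -0.2]
finger_gap: 0.297
gripper_force: 34.6
```

```bash
python3 - <<'E'
from h import *
for h in ((.042,.036),(-.042,.036),(.042,-.038),(-.042,-.038)): print(h,np.round(tr(*h),4))
plan((*tr(.042,.036),.19,17.8))
E
```

```text
(0.042, 0.036) [ 0.4953 -0.3063]
(-0.042, 0.036) [ 0.4154 -0.3322]
(0.042, -0.038) [ 0.5182 -0.3767]
(-0.042, -0.038) [ 0.4383 -0.4026]
t 21.45 tcp [ 0.4621 -0.0409  0.1918] yaw 18.1 F [ 0.8 -0.6 -0.2] gap 0.297 gf 34.6 q6 -0.67
[[-26.25, -5.09, 0.3], [0.53, 0.37, 0.3]]
```

>>> send_rows --commands '[[[-3,-0.6,0.1],[0.5,0.4,0.3],1],[[-7,-1.4,0.1],[0.5,0.4,0.3],1],[[-11,-2.1,0.1],[0.5,0.4,0.3],1],[[-15,-2.9,0.2],[0.5,0.4,0.3],1],[[-19,-3.7,0.3],[0.5,0.4,0.3],1],[[-23,-4.5,0.3],[0.5,0.4,0.3],1],[[-25.5,-4.9,0.3],[0.5,0.4,0.3],1],[[-26.2,-5.1,0.3],[0.5,0.4,0.3],1],[[-26.2,-5.1,0.3],[0.5,0.4,0.3],1],[[-26.2,-5.1,0.3],[0.5,0.4,0.3],1]]'

```text
t: 22.45
position: [0.4921, -0.3036, 0.1827]
tcp_rot: [-0.005, 0.589, 0.808, -0.001]
force: [-0.6, -0.9, -1.3]
finger_gap: 0.301
gripper_force: 34.5
```

```bash
sed -i 's/^A=np.radians(18); TC=.*/A=np.radians(17.8); TC=np.array([.4663,-.3533])/' h.py; python3 - <<'E'
from h import *
plan((*tr(.042,.036),.105,17.8),(*tr(.042,.036),.069,17.8))
shot('wrist','w13')
E
```

```text
t 22.45 tcp [ 0.4921 -0.3036  0.1827] yaw 17.83 F [-0.6 -0.9 -1.3] gap 0.301 gf 34.5 q6 -1.07
[[-0.4, 0.29, 7.76], [-0.43, -0.45, 0.02]]
[[-0.43, 0.31, 11.36], [-0.43, -0.45, 0.02]]
```

View pics/w13.png

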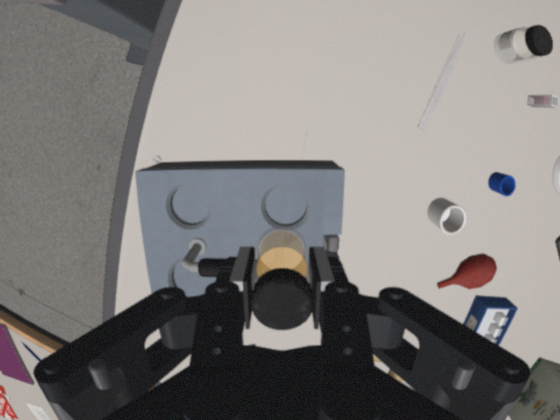

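>>> send_rows --commands '[[[-0.4,0.3,1],[-0.4,-0.4,0],1],[[-0.4,0.3,3],[-0.4,-0.4,0],1],[[-0.4,0.3,6],[-0.4,-0.4,0],1],[[-0.4,0.3,8],[-0.4,-0.4,0],1],[[-0.4,0.3,9],[-0.4,-0.4,0],1],[[-0.4,0.3,9],[-0.4,-0.4,0],1],[[-0.4,0.3,9],[-0.4,-0.4,0],1]]'

```text
t: 23.2
position: [0.4962, -0.3076, 0.0937]
tcp_rot: [0.001, 0.589, 0.808, -0.0]
force: [-0.3, -0.2, 0.1]
finger_gap: 0.3
gripper_force: 34.5
```

```bash
python3 - <<'E'
from h import *
plan((*tr(.042,.036),.0715,17.8),(*tr(.042,.036),.069,17.8))
E
```

```text
t 23.2 tcp [ 0.4962 -0.3076  0.0937] yaw 17.81 F [-0.3 -0.2  0.1] gap 0.3 gf 34.5 q6 -1.07
[[0.17, -0.04, 2.22], [0.03, 0.1, 0.01]]
[[0.17, -0.04, 2.47], [0.03, 0.1, 0.01]]
```

>>> send_rows --commands '[[[0.15,0,0.5],[0,0,0],1],[[0.15,0,1],[0,0,0],1],[[0.15,0,1.5],[0,0,0],1],[[0.15,0,2],[0,0,0],1],[[0.15,0,2.3],[0,0,0],1],[[0.15,0,2.4],[0,0,0],1],[[0.15,0,2.4],[0,0,0],1]]'

```text
t: 23.9
position: [0.4952, -0.3063, 0.0713]
tcp_rot: [-0.0, 0.589, 0.808, -0.0]
force: [-6.6, 5.5, 16.7]
finger_gap: 0.297
gripper_force: 36.1
```

>>> send_rows --commands '[[[0,0,-0.1],[0,0,0],1],[[0,0,-0.1],[0,0,0],0.6],[[0,0,-0.1],[0,0,0],0.55],[[0,0,-0.1],[0,0,0],0.55],[[0,0,-2],[0,0,0],0.55],[[0,0,-5],[0,0,0],0.5],[[0,0,-9],[0,0,0],0.4],[[0,0,-13],[0,0,0],0.3],[[0,0,-13],[0,0,0],0.3]]'

```text
t: 24.8
position: [0.498, -0.3087, 0.2059]
tcp_rot: [0.006, 0.589, 0.808, -0.001]
force: [-0.1, -0.8, 0.7]
finger_gap: 0.702
gripper_force: 0.0
```

```bash
python3 - <<'E'
from vial import *
c=tr(.042,.036); print(c); vial('w14',c,.095,.118,.025)
plan((.6845,-.060,.17,54))
E
```

```text
(np.float64(0.49528440351649805), np.float64(-0.3061841390528326))
791 ((494.5923156738281, -305.6846923828125), 12.085319519042969) [ 0.4944 -0.3046  0.1099] [0.1049 0.1116] px [279. 199.]
t 24.85 tcp [ 0.4968 -0.3075  0.2025] yaw 17.79 F [ 0.1  0.7 -0. ] gap 0.703 gf 0.0 q6 -1.07
[[17.86, 25.42, 3.21], [0.06, 0.44, -36.21]]
```

View pics/w14.png

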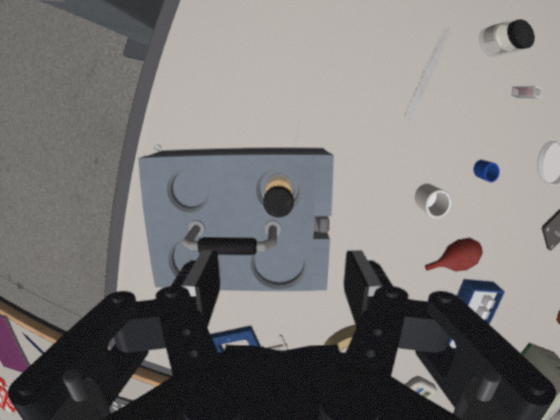

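The small vial stands in its hole, cap at (279,199), with its top at 111 mm as expected. Next is the large vial.

>>> send_rows --commands '[[[17.9,25.4,3],[0,0.4,-36],0.1],[[17.9,25.4,3],[0,0.4,-36],0.1],[[17.9,25.4,3],[0,0.4,-36],0.1],[[17.9,25.4,3],[0,0.4,-36],0.1],[[17.9,25.4,3],[0,0.4,-36],0.1],[[17.9,25.4,3],[0,0.4,-36],0.1],[[17.9,25.4,3],[0,0.4,-36],0.1],[[17.9,25.4,3],[0,0.4,-36],0.1],[[17.9,25.4,3],[0,0.4,-36],0.1],[[17.9,25.4,3],[0,0.4,-36],0.1]]'

```text
t: 25.85
position: [0.6815, -0.0597, 0.1686]
tcp_rot: [-0.003, 0.312, 0.95, 0.001]
force: [0.1, -0.4, -0.2]
finger_gap: 0.901
gripper_force: 0.0
```

```bash
python3 - <<'E'
from vial import *
q=vial('w15',(.6845,-.06),.062,.075)
z=np.load('pics/w15.npz');X=wcloud(z); m=(np.hypot(X[...,0]-.744,X[...,1]+.103)<.025)&(X[...,2]>.03)&(X[...,2]<.055); print('cuv',X[m].mean(0),cv2.minAreaRect((X[m][:,:2]*1000).astype(np.float32)))
c=np.array(q[0])/1000
plan((*c,.10,54),(*c,.019,54))
E
```

```text
1321 ((686.3002319335938, -61.67585372924805), 16.50270652770996) [ 0.6853 -0.0611  0.0692] [0.0674 0.0706] px [284. 210.]
cuv [ 0.74338276 -0.10331921  0.03901894] ((743.664306640625, -103.61753845214844), (12.852068901062012, 13.660577774047852), 12.08505630493164)
t 25.9 tcp [ 0.6816 -0.0598  0.1688] yaw 53.66 F [0.5 0.2 0.2] gap 0.905 gf 0.0 q6 -1.2
[[-0.53, 0.11, 6.88], [0.07, -0.36, -0.34]]
[[-0.58, 0.1, 14.98], [0.07, -0.36, -0.34]]
```

View pics/w15.png

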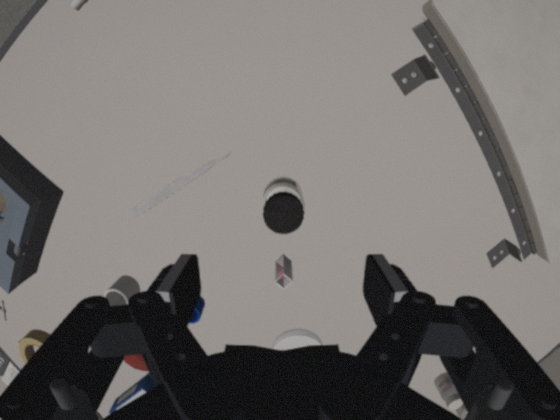

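The large vial's cap is at (284,212). The cuvette is at (284,270), to the side of the finger line and 71 mm from the vial, so the fingers clear it.

>>> send_rows --commands '[[[-0.5,0.12,2],[0,-0.3,-0.3],0.2],[[-0.5,0.12,6],[0,-0.3,-0.3],0.2],[[-0.55,0.12,10],[0,-0.3,-0.3],0.2],[[-0.55,0.12,13],[0,-0.3,-0.3],0.2],[[-0.55,0.12,15],[0,-0.3,-0.3],0.3],[[-0.55,0.12,15.2],[0,-0.3,-0.3],0.4],[[-0.55,0.12,15.2],[0,-0.3,-0.3],0.4]]'

```text
t: 26.6
position: [0.6867, -0.0605, 0.0172]
tcp_rot: [-0.0, 0.309, 0.951, 0.001]
force: [-1.3, 0.1, 0.3]
finger_gap: 0.596
gripper_force: 0.0
```

>>> send_rows --commands '[[[0,0,0],[0,0,0],1],[[0,0,0],[0,0,0],1],[[0,0,0],[0,0,0],1],[[0,0,0],[0,0,0],1],[[0,0,-1],[0,0,0],1],[[0,0,-4],[0,0,0],1],[[0,0,-8],[0,0,0],1],[[0,0,-12],[0,0,0],1],[[0,0,-16],[0,0,0],1],[[0,0,-18],[0,0,0],1]]' --newtons 40

```text
t: 27.6
position: [0.6884, -0.06, 0.2025]
tcp_rot: [0.003, 0.308, 0.951, 0.001]
force: [0.3, 0.3, -0.8]
finger_gap: 0.422
gripper_force: 40.0
```

```bash
python3 - <<'E'
from h import *
plan((*tr(.042,-.038),.2,17.8))
E
```

```text
t 27.6 tcp [ 0.6884 -0.06    0.2025] yaw 54.1 F [ 0.3  0.3 -0.8] gap 0.422 gf 40.0 q6 -1.21
[[-4.75, -35.65, 0.12], [0.33, 0.22, 36.3]]
```

>>> send_rows --commands '[[[-0.5,-3.5,0],[0,0,4],1],[[-1,-7.5,0],[0,0,8],1],[[-1.5,-11.5,0],[0,0,12],1],[[-2.1,-15.5,0],[0,0,16],1],[[-2.6,-19.5,0],[0,0,20],1],[[-3.1,-23.5,0],[0,0,24],1],[[-3.7,-27.5,0],[0,0,28],1],[[-4.2,-31.5,0],[0.3,0.2,32],1],[[-4.6,-34.5,0],[0.3,0.2,36.3],1],[[-4.75,-35.6,0.1],[0.3,0.2,36.3],1]]'

```text
t: 28.6
position: [0.515, -0.3785, 0.1957]
tcp_rot: [-0.003, 0.591, 0.807, -0.001]
force: [0.3, 0.8, -1.2]
finger_gap: 0.423
gripper_force: 40.1
```

```bash
python3 - <<'E'
from h import *
plan((*tr(.042,-.038),.095,17.8))
E
```

```text
t 28.6 tcp [ 0.515  -0.3785  0.1957] yaw 17.58 F [ 0.3  0.8 -1.2] gap 0.423 gf 40.1 q6 -1.13
[[0.06, 0.39, 10.07], [-0.3, -0.14, -0.22]]
```

>>> send_rows --commands '[[[0.05,0.35,1],[-0.3,-0.1,-0.2],1],[[0.05,0.35,3],[-0.3,-0.1,-0.2],1],[[0.05,0.35,6],[-0.3,-0.1,-0.2],1],[[0.05,0.35,8.5],[-0.3,-0.1,-0.2],1],[[0.05,0.35,9.8],[-0.3,-0.1,-0.2],1],[[0.05,0.35,10],[-0.3,-0.1,-0.2],1],[[0.05,0.35,10],[-0.3,-0.1,-0.2],1]]'

```text
t: 29.3
position: [0.5198, -0.3737, 0.0955]
tcp_rot: [-0.0, 0.587, 0.809, 0.001]
force: [0.2, 0.1, -0.2]
finger_gap: 0.419
gripper_force: 40.1
```

```bash
python3 - <<'E'
from h import *
plan((*tr(.042,-.038),.0715,17.8))
E
```

```text
t 29.3 tcp [ 0.5198 -0.3737  0.0955] yaw 18.06 F [ 0.2  0.1 -0.2] gap 0.419 gf 40.1 q6 -1.13
[[-0.22, -0.27, 2.4], [0.03, -0.08, 0.26]]
```

>>> send_rows --commands '[[[-0.22,-0.25,0],[0,0,0],1],[[-0.22,-0.25,0.3],[0,0,0],1],[[-0.22,-0.25,0.8],[0,0,0],1],[[-0.22,-0.25,1.3],[0,0,0],1],[[-0.22,-0.25,1.8],[0,0,0],1],[[-0.22,-0.25,2.1],[0,0,0],1],[[-0.22,-0.25,2.25],[0,0,0],1],[[-0.22,-0.25,2.25],[0,0,0],1]]'

```text
t: 30.1
position: [0.5174, -0.3772, 0.0734]
tcp_rot: [-0.001, 0.588, 0.809, 0.0]
force: [-1.7, 1.6, 5.4]
finger_gap: 0.42
gripper_force: 40.5
```

>>> send_rows --commands '[[[0,0,0.05],[0,0,0],1],[[0,0,0.05],[0,0,0],0.55],[[0,0,0],[0,0,0],0.45],[[0,0,0],[0,0,0],0.4],[[0,0,0],[0,0,0],0.4],[[0,0,-2],[0,0,0],0.4],[[0,0,-5],[0,0,0],0.4],[[0,0,-9],[0,0,0],0.3],[[0,0,-13],[0,0,0],0.3],[[0,0,-15],[0,0,0],0.3]]'

```text
t: 31.1
position: [0.5186, -0.3786, 0.2273]
tcp_rot: [0.002, 0.588, 0.809, -0.0]
force: [0.7, 0.2, 0.5]
finger_gap: 0.699
gripper_force: 0.0
```

```bash
python3 - <<'E'
from vial import *
c=tr(.042,-.038); print(c); vial('w16',c,.11,.132,.03)
c=tr(.042,.036); vial('w17',c,.1,.118,.022)
z=np.load('pics/w16.npz');X=wcloud(z); d=X[...,:2]-TC; u=np.array([np.cos(A),np.sin(A)]); w=np.array([-u[1],u[0]]); a=d@u; e=d@w
m=(abs(a)<.092)&(abs(e)<.072)&(abs(X[...,2]-.0636)<.003); k=np.linalg.lstsq(np.c_[a[m],e[m],np.ones(m.sum())],X[m][:,2],rcond=None)[0]; print('rack',k[2],np.degrees(k[:2]))
im,dd,p=shot('side','sd2'); s=np.load('pics/sd2.npz'); Y=cloud(s); m=(np.hypot(Y[...,0]-.744,Y[...,1]+.105)<.025)&(Y[...,2]>.031)&(Y[...,2]<.06); print('cuv',cv2.minAreaRect((Y[m][:,:2]*1000).astype(np.float32)),Y[m][:,2].max())
cv2.imwrite('pics/f.png',np.hstack([z['im'][:,:,::-1][100:400,100:480],cv2.resize(s['im'][190:360,150:390,::-1],(420,300))]))
E
```

```text
(np.float64(0.5179058560837678), np.float64(-0.37664171411575087))
1348 ((516.97705078125, -376.4931335449219), 16.408288955688477) [ 0.5165 -0.3752  0.1229] [0.1177 0.1247] px [281. 199.]
672 ((494.7496032714844, -305.7738037109375), 12.090277671813965) [ 0.4949 -0.3057  0.1104] [0.109  0.1117] px [281. 107.]
rack 0.06351514254342651 [-0.04758986  0.04106504]
cuv ((743.7796630859375, -103.646240234375), (15.367493629455566, 15.132798194885254), 16.471567153930664) 0.04705820302721708
```

View pics/f.png

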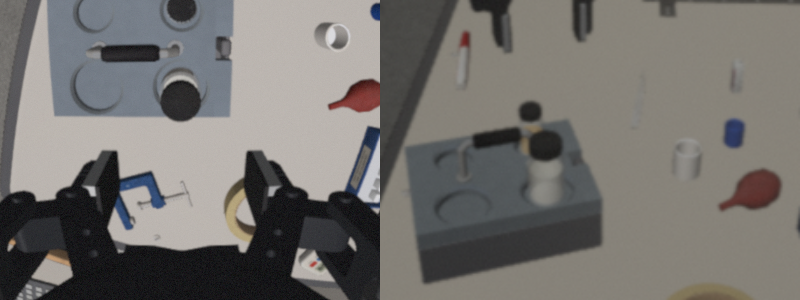

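Both vials stand in their holes with cap tops at 111 and 124 mm. The rack is level and home, and the cuvette has not moved.

```bash
python3 -c "
from h import *
print(r.close_job())"
```

```text
the job is handed in; nothing more can be done
None
```

The job is handed in, finished in about 31 s: the bar and cup are in their bays, the rack is level and home with its notch over the key, both vials stand on the floor of their holes, and the cuvette has not moved.

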